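Lock a toggle-foot sign into the display riser

ROBOT

A 7-joint arm with a two-finger parallel gripper is mounted at the origin on a cart in front of the work surface, level with it; the furniture and walls round the work are solid. World frame = base frame: x ahead of the robot, y to its left, z up, the work surface at z = 0. Lengths are in m, angles in rad, forces in N, time in s.
With the tool pointing down it reaches from about 0.4 to 0.875 m from the base axis. Payload 19.3 kg.
Tool frame: the origin (TCP) lies at the very end of the fingers, on their centre line; the grasp point (between the pads) lies 19 mm behind it; y points along the fingers, x is the direction in which the jaws open and shut, and the axes are right-handed (so a half turn about y gives the same grasp; the last joint's range is limited). The gripper opens to 85 mm and grips with 20 to 120 N. Pads are 22 mm wide; open, the fingers measure 114 mm over their backs; the gripper's body (76 mm by 85 mm) begins 54 mm behind the grasp point. The pads swing forward as they close: fully open they stand 13 mm farther back than shut.
Start: joints at [-1.258, 0.521, -0.036, 1.599, 0.021, 1.021, -0.113], TCP at [0.233, 0.58, 0.231] pointing down, gripper open.
Joint ranges: [-2.91, 2.91], [-0.3, 2.13], [-1.5, 1.42], [0.17, 2.43], [-1.26, 4.41], [0.16, 1.93], [-2.52, 2.52]. Speed limits (rad/s): [1.89, 1.89, 2.39, 2.39, 3.01, 3.01, 3.01].

INTERFACE

Orientations are given as [roll, pitch, yaw] about the fixed x, y, z axes, in that order (R = Rz(yaw) Ry(pitch) Rx(roll)).
In Python, from workcell import bot gives the robot as it stands. The module is installed in compiled form; this text tells all that it offers.
- The arm moves only by the shell command python3 -m crank 'ROWS' [FORCE]. ROWS is JSON, a list of rows, each an object of numbers: "hand": the closure, from 0 (fully open) to 1 (shut); "dx", "dy", "dz": the shift along the tool's x, y, z in mm; "yaw": the turn about the tool's y in rad. In form: [{"hand": .., "dx": .., "dy": .., "dz": .., "yaw": ..}, ...]. A call has 1 to 12 rows; each row is the pose to reach, as a shift and turn from the pose commanded when the call began, along the tool's axes at that moment; what a row does not reach only later rows make up. A row lasts 1/12 s, in which the tool goes at most 41.7 mm and 7.16 degrees, less where a joint would pass 70% of its speed; a pose out of reach is approached as far as the arm can. A call with a gripper value outside its range is refused whole. The fingers move at their own pace and stop on an object; FORCE is the grip in N (left out, the last holds). Time passes only in rows, so rows that repeat a pose let the fingers close. It gives the time, the measured TCP pose, the force and the opening at its end, in the units of the state.
- bot.observe(): the state, without advancing time (a new reading comes with each control period).
- bot.grab_frame(name): name is "side" or "top" or "wrist"; returns the picture (480x640x3 uint8, red, green, blue); there is no depth.
- bot.camera_info(name): a dict with "fx", "fy", "cx", "cy" (pixels), "dist" ([k1, k2, p1, p2, k3] as OpenCV has them; the pictures are not rectified), "rvec" (rotation vector, rad) and "tvec" (3), from world to camera coordinates, as OpenCV has them. Camera axes: x right, y down, z forward; pixel columns grow to the right and rows downward; lengths in m; the calibration is good to about 2 mm. A picture is of the moment at which its call begins: read the wrist's pose just before it. camera_info takes no time and is no camera call; for the wrist camera it gives the pose at the moment of the call.
- bot.job_done(): hands the job in, once; it reports no verdict.
The state is a dict: "clock": time; "qpos": joint angles; "qd": joint speeds; "joint_efforts": joint torques, N m; "position": TCP position; "tool_rot": TCP orientation; "force": force on the tool from outside, world axes, zero at the start; "moment": the same for the moment, N m; "grip_width": finger opening in m.
Only numpy, scipy, OpenCV 4.12 (cv2) and the standard library are available. Lean on these libraries where they do the work, as an engineer would, in place of code of your own. Each camera call takes 0.05 s, during which the arm holds its last target.

TASK

Take the small blank wooden sign out of the caddy it leans in, stand it upright and pass its T-shaped foot down through the slot of the low wooden display riser. With the foot under the board, turn the sign a quarter turn so that the foot lies across the slot and holds, and leave it standing upright with its round collar resting on the board. Leave the goods lying around where they are.

Things in the scene. Friction and masses are not known exactly. Their poses are not given: they have to be found in the camera images.
- sign_panel (a point): Centre of the flat panel of the loose wooden sign (118 mm tall, 0.12 kg), where to grip it; 88 mm above the underside of its foot. Panel 60 mm wide (x), 12 mm thick (y), 60 mm high (z), blank paper on both faces. Axes: z = up the sign, from foot to panel; y = across the panel's thickness and along the foot's bar. Starts leaning in the caddy.
- sign_foot (a point): Centre of the crossbar of the sign's T-shaped foot, 82 mm below sign_panel along the sign's z; axes as there. Bar 60 mm long (y), 14 mm wide (x), 12 mm high (z), on a stem 12 mm across. 22 mm of stem between bar and collar.
- sign_collar (a point): Centre of the sign's round collar (44 mm across, 6 mm thick), 51 mm below sign_panel and 31 mm above sign_foot; axes as there. A neck 14 mm across joins it to the panel. It is wider than the slot and rests on the board when the foot is through.
- slot (a point): Centre of the slot at the top face of the fixed wooden riser, 60 mm above the table; z up, y along the slot. Slot 68 mm long (y), 20 mm wide (x), right through the 14 mm board, edges chamfered 2 mm. With the collar resting on the board, sign_foot is 28 mm below this point and the bar's top is 8 mm below the board.
- riser: The fixed wooden display riser; origin at the centre of its underside, on the table 60 mm below slot, axes as slot. It is a low bench, 110 mm (x) by 170 mm (y), open at front and back, with a 46 mm high space under the board between two end cheeks whose inner faces are at y = +-70 mm.
- caddy_floor (a point): Centre of the inner floor, 6 mm above the table, of the fixed plywood caddy: inside 62 (x) by 70 mm (y), outside 78 by 84. Walls above this floor: -x side (towards the robot) 66 mm, +x 36, sides 26. The sign's foot stands in the +x bottom corner; it leans about 20 degrees with its panel over the tall -x wall, bar along y, so the panel stands clear above the side walls.
- case_sage: crochet glasses sleeve with stripes, about 208 x 91 x 25 mm, lying flat on the right; origin at the centre of its underside
- coasters_plum: round tied stack of crochet coasters, about 115 mm across and 28 mm high, near the left front; origin at the centre of its underside
- hairtie_violet: hair tie on a flat brown card, about 158 x 90 x 16 mm, lying at the back; origin at the centre of its underside

How it is judged:
By the outcome, as a careful person would: the job done as asked, in the order asked, and still so for the second after the job is handed in, with the robot touching nothing.
It also fails if it takes over 48 s, if anything falls off the work surface, if the arm or the gripper's body presses on something with over 40 N, if the wrist force passes 120 N, or if a joint passes its speed limit or range.

## Working session

There is one attempt and no reset: what is moved stays moved. The work goes in short steps, Python scripts to look and compute and a shell command to move; the robot and the scene stay as the last step left them, time stands still between calls to the robot, and variables do not carry over. Pictures are saved under pics/ and viewed, and the job is handed in when it is done.

```bash
mkdir -p pics; ls
python3 - <<'E'
from workcell import bot
import cv2,json
print(bot.observe())
for n in ("side","top","wrist"):
    print(n,bot.camera_info(n))
    cv2.imwrite(f"pics/{n}0.png",bot.grab_frame(n)[:,:,::-1])
E
```

```text
pics
{'clock': 0.0, 'qpos': array([-1.25817094,  0.52201497, -0.0363237 ,  1.60001227,  0.02120595,
        1.02112181, -0.1128455 ]), 'qd': array([ 0.00020337, -0.00141426, -0.0004045 , -0.00032889, -0.00247926,
       -0.00067906,  0.00048031]), 'joint_efforts': array([-1.48407522e-03, -9.27104545e+01,  1.97970517e+00, -3.69918001e+01,
        1.79836352e-02,  8.22145696e-03, -6.32537376e-05]), 'position': array([0.23337267, 0.57941763, 0.23072366]), 'tool_rot': array([-1.57088822e+00,  1.16758461e-03,  1.18791539e+00]), 'force': array([-0.25274084,  0.23290428, -0.2520395 ]), 'moment': array([0.00611269, 0.00152301, 0.0014749 ]), 'grip_width': 0.08562135386425335}
side {'fx': 562.0945053777965, 'fy': 562.0945053777965, 'cx': 327.0329367490816, 'cy': 239.53450919046122, 'dist': array([-0.00706502,  0.        ,  0.        ,  0.        ,  0.        ]), 'rvec': array([ 1.75831558, -1.05035744,  0.65129783]), 'tvec': array([-0.29940128,  0.26277733,  1.13499821])}
top {'fx': 467.7208717744287, 'fy': 467.7208717744287, 'cx': 325.17406208388934, 'cy': 238.79633200097933, 'dist': array([0.00474097, 0.        , 0.        , 0.        , 0.        ]), 'rvec': array([ 2.16923892, -2.12601935,  0.14129481]), 'tvec': array([-0.05763867,  0.56118243,  1.27585168])}
wrist {'fx': 388.2550385154546, 'fy': 388.2550385154546, 'cx': 311.8188194951288, 'cy': 235.01819259143087, 'dist': array([-0.06314787,  0.        ,  0.        ,  0.        ,  0.        ]), 'rvec': array([-2.37762342, -1.60444075, -0.25469482]), 'tvec': array([-0.62482213, -0.03994063,  0.38043898])}
```

View pics/side0.png

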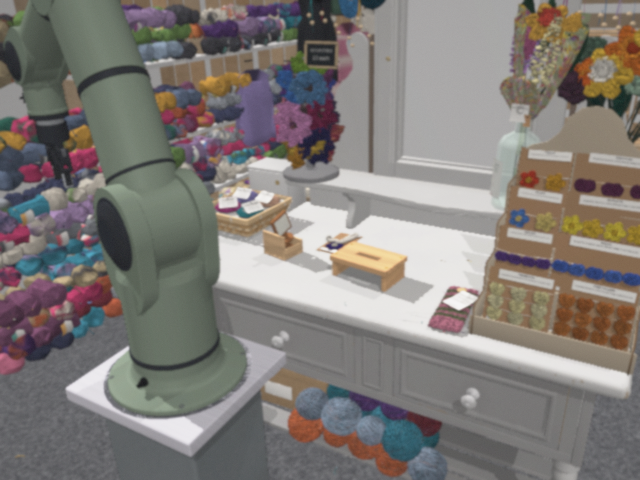

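View pics/top0.png

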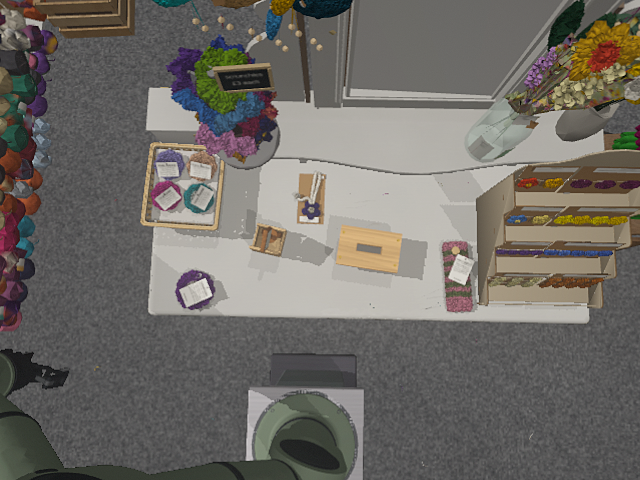

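View pics/wrist0.png

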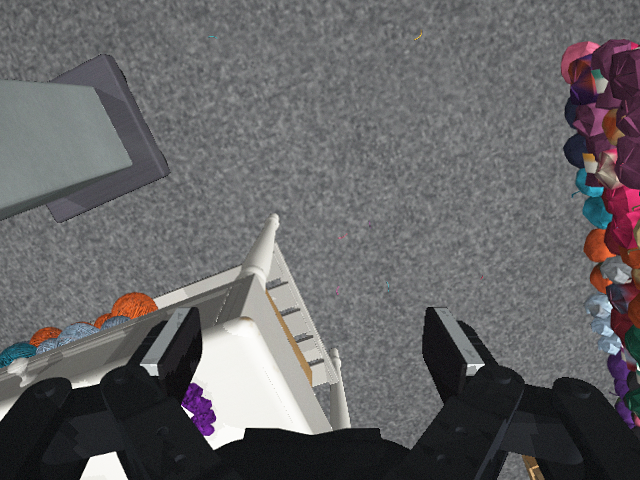

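The top view shows the caddy at about (268,239), the riser at (370,249), and its slot at (369,247). The sign leans in the caddy. I'll zoom in next.

```bash
cat > h.py <<'E'
import numpy as np,cv2
from workcell import bot
def K(c): return np.array([[c['fx'],0,c['cx']],[0,c['fy'],c['cy']],[0,0,1]])
def ray(c,uv):
    p=cv2.undistortPoints(np.array([[uv]],float),K(c),c['dist'])[0,0]
    R=cv2.Rodrigues(c['rvec'])[0]
    return -R.T@c['tvec'], R.T@np.array([p[0],p[1],1])
def onz(c,uv,z):
    o,d=ray(c,uv); return o+d*(z-o[2])/d[2]
def proj(c,P):
    return cv2.projectPoints(np.atleast_2d(np.array(P,float)),c['rvec'],c['tvec'],K(c),c['dist'])[0][:,0]
def tri(c1,u1,c2,u2):
    o1,d1=ray(c1,u1);o2,d2=ray(c2,u2)
    s=np.linalg.lstsq(np.stack([d1,-d2],1),o2-o1,rcond=None)[0]
    a,b=o1+s[0]*d1,o2+s[1]*d2
    return (a+b)/2,np.linalg.norm(a-b)
E
python3 - <<'E'
import cv2
t=cv2.imread('pics/top0.png');s=cv2.imread('pics/side0.png')
cv2.imwrite('pics/t_z.png',cv2.resize(t[210:290,245:415],None,fx=4.7,fy=4.7,interpolation=cv2.INTER_CUBIC))
cv2.imwrite('pics/s_z.png',cv2.resize(s[200:300,255:415],None,fx=5,fy=5,interpolation=cv2.INTER_CUBIC))
E
```

```text
(no output)
```

View pics/t_z.png

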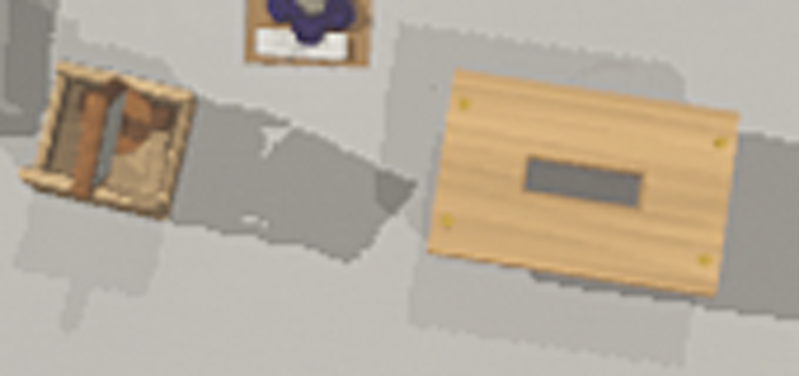

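View pics/s_z.png

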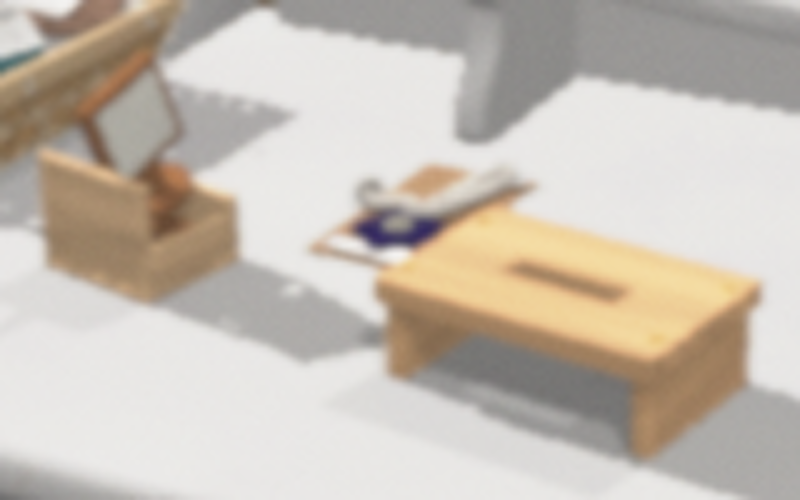

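Run:
```python
from h import *
t=cv2.imread('pics/top0.png');c=bot.camera_info('top')
print('campos',ray(c,(320,240))[0])
hsv=cv2.cvtColor(t,cv2.COLOR_BGR2HSV)
for p in [(350,235),(369,248),(256,240),(262,228),(280,245)]: print(p,hsv[p[1],p[0]])
m=cv2.inRange(hsv,(8,60,120),(30,255,255))
n,l,st,ce=cv2.connectedComponentsWithStats(m)
for i in range(1,n):
    if st[i][4]>100 and st[i][0]>230 and st[i][0]<420:
        print(st[i],ce[i])
        cn=max(cv2.findContours((l==i).astype('uint8'),cv2.RETR_EXTERNAL,cv2.CHAIN_APPROX_NONE)[0],key=cv2.contourArea)
        print(cv2.boxPoints(cv2.minAreaRect(cn)))
L=None
box=t[225:275,335:405];g=hsv[225:275,335:405]
hole=cv2.inRange(g,(0,0,0),(180,60,255))
n,l,st,ce=cv2.connectedComponentsWithStats(hole)
for i in range(1,n):
    if 100<st[i][4]<600: print('hole',st[i],ce[i]+[335,225]);
```

```text
campos [ 0.38270345 -0.05563847  1.34033125]
(350, 235) [ 18 105 217]
(369, 248) [ 18  21 123]
(256, 240) [16 69 93]
(262, 228) [ 17  84 115]
(280, 245) [ 17  92 150]
[299 174  15  24 290] [305.05517241 184.22068966]
[[299. 174.]
 [313. 174.]
 [313. 197.]
 [299. 197.]]
[297 174  29  50 382] [314.44764398 203.12565445]
[[296.5547  222.79794]
 [298.82477 172.85568]
 [325.08868 174.0495 ]
 [322.8186  223.99176]]
[249 223  38  32 613] [268.40130506 240.08482871]
[[248.4771  247.74313]
 [256.6514  220.49542]
 [287.1101  229.63303]
 [278.93582 256.88074]]
[ 336  224   66   49 2332] [368.8906518  248.56646655]
[[335.04584 263.5627 ]
 [341.21893 223.87851]
 [402.9041  233.47397]
 [396.73102 273.15817]]
hole [ 22  19  24  10 152] [368.47368421 248.45394737]
```

Run:
```python
from h import *
c=bot.camera_info('top');s=bot.camera_info('side')
Z=lambda p:(p[0]/4.7+245,p[1]/4.7+210)
def show(n,ps,z):
    P=np.array([onz(c,Z(p),z) for p in ps]); print(n,P[:,:2].round(4).tolist(),'ctr',P[:,:2].mean(0).round(4));
    print('  edges',[round(float(np.linalg.norm(P[i]-P[(i+1)%4])),4) for i in range(4)], 'ang',[round(float(np.degrees(np.arctan2(*(P[(i+1)%4]-P[i])[[1,0]]))),1) for i in range(4)])
    return P
show('riser',[(457,70),(740,112),(716,296),(428,252)],.06)
show('slot',[(526,156),(643,172),(640,208),(523,191)],.06)
show('hairtie? caddy',[(60,62),(197,95),(168,218),(22,172)],.042)
# caddy rim corners: tall wall at .072, back wall .042
for n,p,z in [('+x left',(60,62),.042),('+x right',(197,95),.042),('-x right',(168,218),.072),('-x left',(22,172),.072)]:
    print(n,onz(c,Z(p),z).round(4))
```

```text
riser [[0.5991, -0.093], [0.5773, -0.2598], [0.4689, -0.2456], [0.4911, -0.0778]] ctr [ 0.5341 -0.1691]
  edges [0.1682, 0.1094, 0.1694, 0.1091] ang [-97.4, 172.6, 82.4, -8.0]
slot [[0.5488, -0.1343], [0.5407, -0.203], [0.5194, -0.2013], [0.528, -0.1328]] ctr [ 0.5342 -0.1678]
  edges [0.0691, 0.0213, 0.0691, 0.0208] ang [-96.7, 175.5, 82.8, -4.2]
hairtie? caddy [[0.6023, 0.1444], [0.5839, 0.0616], [0.5098, 0.0765], [0.5355, 0.1643]] ctr [0.5579 0.1117]
  edges [0.0848, 0.0756, 0.0915, 0.0697] ang [-102.5, 168.7, 73.7, -16.6]
+x left [0.6023 0.1444 0.042 ]
+x right [0.5839 0.0616 0.042 ]
-x right [0.5068 0.0735 0.072 ]
-x left [0.532  0.1593 0.072 ]
```

```bash
cat >> h.py <<'E'
from scipy.spatial.transform import Rotation as Ro
def goto(P,head_deg):
    o=bot.observe(); R=Ro.from_euler('xyz',o['tool_rot']).as_matrix()
    d=R.T@(np.array(P)-o['position'])*1000
    h=np.arctan2(R[1,0],R[0,0]); y=-(np.radians(head_deg)-h); y=(y+np.pi)%(2*np.pi)-np.pi
    print('t',round(o['clock'],2),'pos',o['position'].round(4),'rot',o['tool_rot'].round(3),'q',o['qpos'].round(2),'F',o['force'].round(1),'w',round(o['grip_width'],4))
    print('head',round(np.degrees(h),2),'dx dy dz',d.round(1),'yaw',round(y,4))
E
python3 - <<'E'
from h import *
c=bot.camera_info('wrist'); o=bot.observe(); R=Ro.from_euler('xyz',o['tool_rot']).as_matrix()
print('cam in tool',R.T@(ray(c,(320,240))[0]-o['position']), 'axis in tool',R.T@ray(c,(c['cx'],c['cy']))[1])
goto([.55,.111,.23],77)
E
```

```text
cam in tool [ 0.00031559 -0.14277031  0.07971323] axis in tool [-3.01919210e-05  9.50523257e-01 -3.10653402e-01]
t 0.15 pos [0.2334 0.5795 0.2309] rot [-1.571e+00  1.000e-03  1.188e+00] q [-1.26  0.52 -0.04  1.6   0.02  1.02 -0.11] F [ 0.2 -0.7  0.1] w 0.0856
head 68.07 dx dy dz [-316.4    1.2 -468.7] yaw -0.1559
```

```bash
python3 -m crank '[{"dx":-30,"dy":-20,"dz":-40,"yaw":-0.05},{"dx":-290,"dy":-20,"dz":-430,"yaw":-0.156},{"dx":-290,"dy":-20,"dz":-430,"yaw":-0.156},{"dx":-290,"dy":-20,"dz":-430,"yaw":-0.156},{"dx":-290,"dy":-20,"dz":-430,"yaw":-0.156},{"dx":-290,"dy":-20,"dz":-430,"yaw":-0.156},{"dx":-290,"dy":-20,"dz":-430,"yaw":-0.156},{"dx":-290,"dy":-20,"dz":-430,"yaw":-0.156},{"dx":-290,"dy":-20,"dz":-430,"yaw":-0.156},{"dx":-290,"dy":-20,"dz":-430,"yaw":-0.156},{"dx":-290,"dy":-20,"dz":-430,"yaw":-0.156},{"dx":-290,"dy":-20,"dz":-430,"yaw":-0.156}]'
python3 -c "
from h import *
goto([.545,.112,.25],77)"
```

```text
t 0.15 pos [0.2334 0.5795 0.2309] rot [-1.571e+00  1.000e-03  1.188e+00] q [-1.26  0.52 -0.04  1.6   0.02  1.02 -0.11] F [ 0.2 -0.7  0.1] w 0.0856
head 68.07 dx dy dz [-317.3  -18.8 -463.7] yaw -0.1559$[0]: bad value
```

```bash
python3 -m crank '[{"hand":0,"dx":-30,"dy":-20,"dz":-40,"yaw":-0.05},{"hand":0,"dx":-290,"dy":-20,"dz":-430,"yaw":-0.156},{"hand":0,"dx":-290,"dy":-20,"dz":-430,"yaw":-0.156},{"hand":0,"dx":-290,"dy":-20,"dz":-430,"yaw":-0.156},{"hand":0,"dx":-290,"dy":-20,"dz":-430,"yaw":-0.156},{"hand":0,"dx":-290,"dy":-20,"dz":-430,"yaw":-0.156},{"hand":0,"dx":-290,"dy":-20,"dz":-430,"yaw":-0.156},{"hand":0,"dx":-290,"dy":-20,"dz":-430,"yaw":-0.156},{"hand":0,"dx":-290,"dy":-20,"dz":-430,"yaw":-0.156},{"hand":0,"dx":-290,"dy":-20,"dz":-430,"yaw":-0.156},{"hand":0,"dx":-290,"dy":-20,"dz":-430,"yaw":-0.156},{"hand":0,"dx":-290,"dy":-20,"dz":-430,"yaw":-0.156}]'
python3 -c "
from h import *
goto([.545,.112,.25],77)"
```

```text
clock: 1.15
position: [0.5125, 0.1661, 0.2512]
tool_rot: [-1.571, -0.0, 1.344]
force: [0.9, 0.1, 0.1]
grip_width: 0.0854
t 1.15 pos [0.5125 0.1661 0.2512] rot [-1.571 -0.     1.344] q [-0.48  0.36  0.07  1.81 -0.03  0.97  0.95] F [0.9 0.1 0.1] w 0.0854
head 77.01 dx dy dz [-45.4   1.2 -43.8] yaw 0.0001
```

```bash
python3 -m crank '[{"hand":0,"dx":-45,"dy":0,"dz":-24,"yaw":0},{"hand":0,"dx":-45,"dy":0,"dz":-24,"yaw":0},{"hand":0,"dx":-45,"dy":0,"dz":-24,"yaw":0},{"hand":0,"dx":-45,"dy":0,"dz":-24,"yaw":0}]'
python3 - <<'E'
from h import *
goto([.5505,.1113,.075],77)
import pickle
c=bot.camera_info('wrist'); f=bot.grab_frame('wrist'); pickle.dump(c,open('w1.pkl','wb'))
cv2.imwrite('pics/w1.png',f[:,:,::-1])
E
```

```text
clock: 1.48
position: [0.525, 0.1185, 0.251]
tool_rot: [-1.57, 0.0, 1.343]
force: [-0.8, 0.4, -0.0]
grip_width: 0.0853
t 1.48 pos [0.525  0.1185 0.251 ] rot [-1.57   0.     1.343] q [-0.4   0.36  0.08  1.81 -0.04  0.97  1.05] F [-0.8  0.4 -0. ] w 0.0853
head 76.93 dx dy dz [ -1.2 175.9 -26.6] yaw -0.0013
```

View pics/w1.png

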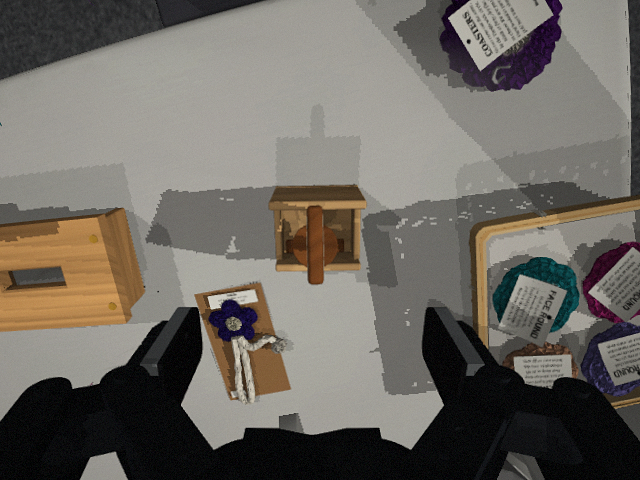

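```bash
cat > mdl.py <<'E'
from h import *
def caddy(cx,cy,yaw):
    a=np.radians(yaw);R=np.array([[np.cos(a),-np.sin(a)],[np.sin(a),np.cos(a)]])
    T=lambda x,y,z:[*(R@[x,y]*1e-3+[cx,cy]),z*1e-3]
    P=[T(-39,42,72),T(-39,-42,72),T(-31,35,72),T(-31,-35,72),T(39,42,42),T(39,-42,42)]
    th=np.radians(20);u=np.array([-np.sin(th),np.cos(th)]);v=np.array([np.cos(th),np.sin(th)]);f=np.array([22.4,14])
    for s in (-30,30):
        for y in (6,-6):
            q=f+112*u+s*v;P.append(T(q[0],y,q[1]))
    q=f+82*u;P.append(T(q[0],0,q[1]))
    return np.array(P)
E
python3 - <<'E'
from mdl import *
import pickle
w=pickle.load(open('w1.pkl','rb'))
for n,p in [('-xL72',(370,186)),('-xR72',(268,187)),]: print(n,onz(w,p,.072).round(4))
for n,p in [('+xL',(361,270)),('+xR',(275,271))]: print(n,onz(w,p,.042).round(4))
print('strip',onz(w,(316,207),.109).round(4),onz(w,(316,283),.129).round(4))
im=cv2.imread('pics/w1.png')
pr=proj(w,caddy(.556,.110,-13)); print(pr.round(0).tolist())
for p in pr: cv2.circle(im,tuple(int(x) for x in p),2,(0,255,0),-1)
cv2.imwrite('pics/w1z.png',cv2.resize(im[150:320,200:430],None,fx=3.4,fy=3.4,interpolation=cv2.INTER_CUBIC))
E
```

```text
-xL72 [0.5187 0.1703 0.072 ]
-xR72 [0.5001 0.0868 0.072 ]
+xL [0.6055 0.1496 0.042 ]
+xR [0.5874 0.067  0.042 ]
strip [0.5171 0.1238 0.109 ] [0.5691 0.1117 0.129 ]
[[360.0, 199.0], [260.0, 199.0], [351.0, 208.0], [269.0, 208.0], [353.0, 270.0], [268.0, 270.0], [318.0, 203.0], [302.0, 203.0], [318.0, 283.0], [302.0, 283.0], [310.0, 243.0]]
```

View pics/w1z.png

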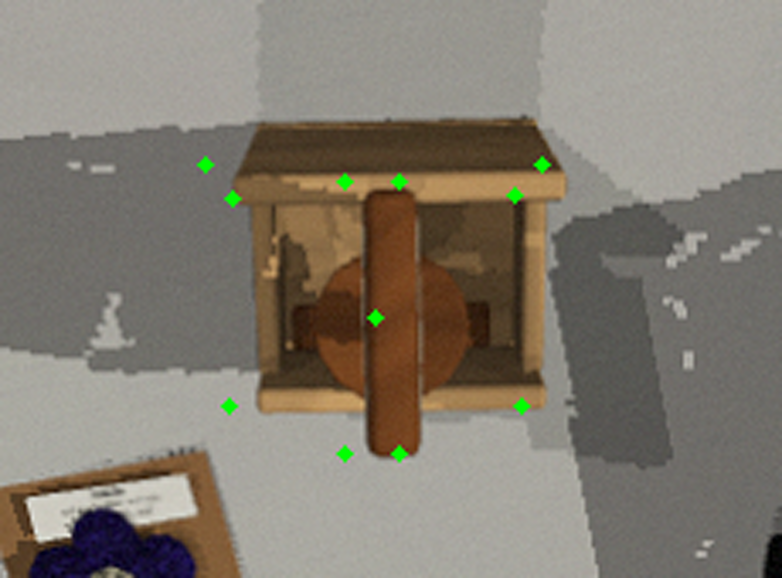

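Run:
```python
from mdl import *
import pickle
w=pickle.load(open('w1.pkl','rb'));s=bot.camera_info('side');t=bot.camera_info('top')
print('slot wrist corners',[onz(w,p,.06).round(4).tolist() for p in [(8,269),(62,265),(67,286),(10,291)]])
si=cv2.imread('pics/side0.png');ti=cv2.imread('pics/top0.png')
def z(im,x0,y0,x1,y1,f,pts):
    o=cv2.resize(im[y0:y1,x0:x1],None,fx=f,fy=f,interpolation=cv2.INTER_CUBIC)
    for P,col in pts:
        for p in P: cv2.circle(o,(int((p[0]-x0+.5)*f),int((p[1]-y0+.5)*f)),3,col,-1)
    return o
A=caddy(.556,.110,-13);B=caddy(.557,.1165,-13)
a=z(si,255,200,310,265,7,[(proj(s,A),(0,255,0)),(proj(s,B),(0,0,255))])
b=z(ti,243,215,295,262,7,[(proj(t,A),(0,255,0)),(proj(t,B),(0,0,255))])
H=max(a.shape[0],b.shape[0]);o=np.zeros((H,a.shape[1]+b.shape[1],3),'uint8');o[:a.shape[0],:a.shape[1]]=a;o[:b.shape[0],a.shape[1]:]=b
cv2.imwrite('pics/cmp.png',o);print(o.shape)
```

```text
slot wrist corners [[0.5203, -0.1839, 0.06], [0.5287, -0.1271, 0.06], [0.5503, -0.1317, 0.06], [0.5425, -0.1933, 0.06]]
(455, 749, 3)
```

View pics/cmp.png

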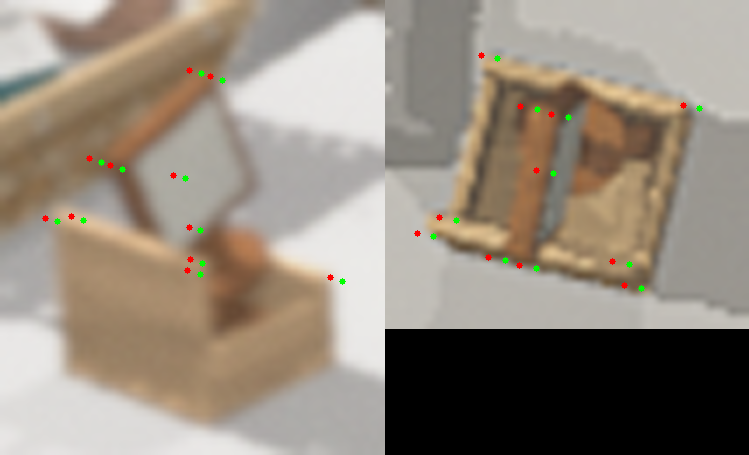

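```bash
python3 -c "
from h import *
goto([.5515,.114,.072],77)"
```

```text
t 1.53 pos [0.5247 0.1195 0.251 ] rot [-1.57  -0.     1.344] q [-0.4   0.36  0.08  1.81 -0.04  0.97  1.05] F [0.5 0.5 0.6] w 0.0855
head 77.02 dx dy dz [  0.7 179.  -27.4] yaw 0.0004
```

```bash
python3 -m crank '[{"hand":0,"dx":0,"dy":5,"dz":-27,"yaw":0},{"hand":0,"dx":0,"dy":45,"dz":-27,"yaw":0},{"hand":0,"dx":0,"dy":80,"dz":-27,"yaw":0},{"hand":0,"dx":0,"dy":115,"dz":-27,"yaw":0},{"hand":0,"dx":0,"dy":145,"dz":-27,"yaw":0},{"hand":0,"dx":0,"dy":170,"dz":-27,"yaw":0},{"hand":0,"dx":0,"dy":179,"dz":-27,"yaw":0},{"hand":0,"dx":0,"dy":179,"dz":-27,"yaw":0},{"hand":0,"dx":0,"dy":179,"dz":-27,"yaw":0}]'
python3 - <<'E'
from h import *
goto([.5515,.114,.072],77)
cv2.imwrite('pics/w2.png',bot.grab_frame('wrist')[:,:,::-1])
E
```

```text
clock: 2.28
position: [0.5515, 0.1136, 0.0728]
tool_rot: [-1.571, -0.0, 1.345]
force: [0.6, -0.7, 0.3]
grip_width: 0.0856
t 2.28 pos [0.5515 0.1136 0.0728] rot [-1.571 -0.     1.345] q [-0.35  0.64  0.06  1.89 -0.06  0.61  1.09] F [ 0.6 -0.7  0.3] w 0.0856
head 77.06 dx dy dz [0.4 0.8 0.1] yaw 0.0011
```

View pics/w2.png

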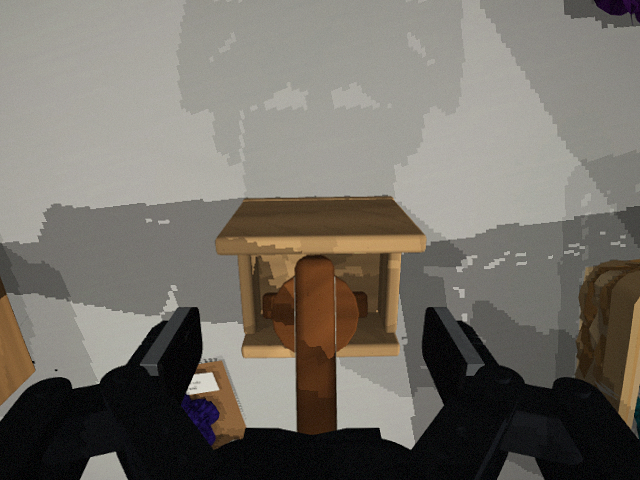

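The panel strip is centred at column 316, between fingers at about 170 and 455, and well aligned. I'll close the gripper gently.

```bash
python3 -m crank '[{"hand":1,"dx":0,"dy":0,"dz":0,"yaw":0},{"hand":1,"dx":0,"dy":0,"dz":0,"yaw":0},{"hand":1,"dx":0,"dy":0,"dz":0,"yaw":0},{"hand":1,"dx":0,"dy":0,"dz":0,"yaw":0},{"hand":1,"dx":0,"dy":0,"dz":0,"yaw":0},{"hand":1,"dx":0,"dy":0,"dz":0,"yaw":0},{"hand":1,"dx":0,"dy":0,"dz":0,"yaw":0},{"hand":1,"dx":0,"dy":0,"dz":0,"yaw":0},{"hand":1,"dx":0,"dy":0,"dz":0,"yaw":0},{"hand":1,"dx":0,"dy":0,"dz":0,"yaw":0},{"hand":1,"dx":0,"dy":0,"dz":0,"yaw":0},{"hand":1,"dx":0,"dy":0,"dz":0,"yaw":0}]' 25
```

```text
clock: 3.33
position: [0.5514, 0.1128, 0.0721]
tool_rot: [-1.571, -0.0, 1.344]
force: [1.0, 0.7, -0.9]
grip_width: 0.0118
```

```bash
python3 -m crank '[{"hand":1,"dx":0,"dy":-8,"dz":-2,"yaw":0},{"hand":1,"dx":0,"dy":-17,"dz":-2,"yaw":0},{"hand":1,"dx":0,"dy":-17,"dz":-6,"yaw":0},{"hand":1,"dx":0,"dy":-17,"dz":-10,"yaw":0},{"hand":1,"dx":0,"dy":-17,"dz":-14,"yaw":0},{"hand":1,"dx":0,"dy":-17,"dz":-18,"yaw":0},{"hand":1,"dx":0,"dy":-17,"dz":-18,"yaw":0}]' 25
python3 - <<'E'
from h import *
print(bot.observe()['force'],bot.observe()['moment'])
a=bot.grab_frame('wrist')[:,:,::-1];b=bot.grab_frame('side')[:,:,::-1]
cv2.imwrite('pics/w3.png',a);cv2.imwrite('pics/s3.png',cv2.resize(b[190:270,250:330],None,fx=7,fy=7,interpolation=cv2.INTER_CUBIC))
E
```

```text
clock: 3.92
position: [0.5691, 0.1087, 0.0899]
tool_rot: [-1.571, -0.0, 1.344]
force: [-2.3, 1.1, 0.6]
grip_width: 0.0113
[-2.34450757  1.124696    0.6282557 ] [0.42919745 0.75438144 0.06563596]
```

View pics/w3.png

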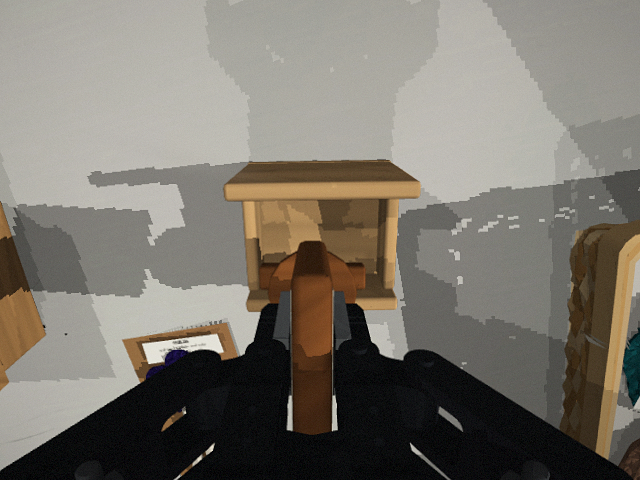

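View pics/s3.png

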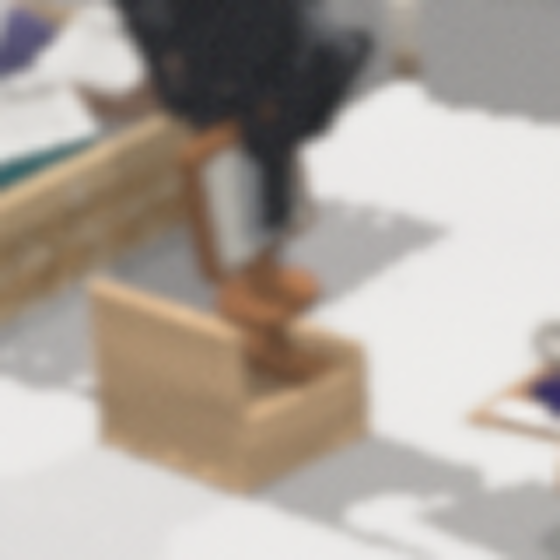

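```bash
python3 -m crank '[{"hand":1,"dx":0,"dy":0,"dz":-4,"yaw":0},{"hand":1,"dx":0,"dy":0,"dz":-8,"yaw":0},{"hand":1,"dx":0,"dy":0,"dz":-10,"yaw":0},{"hand":1,"dx":0,"dy":0,"dz":-10,"yaw":0}]' 25
python3 - <<'E'
from h import *
a=bot.grab_frame('wrist')[:,:,::-1];b=bot.grab_frame('side')[:,:,::-1]
cv2.imwrite('pics/w4.png',a[150:,180:460]);cv2.imwrite('pics/s4.png',cv2.resize(b[190:270,250:330],None,fx=7,fy=7,interpolation=cv2.INTER_CUBIC))
E
```

```text
clock: 4.35
position: [0.5789, 0.1064, 0.0892]
tool_rot: [-1.571, -0.0, 1.344]
force: [-2.5, 0.8, 2.0]
grip_width: 0.0118
```

View pics/w4.png

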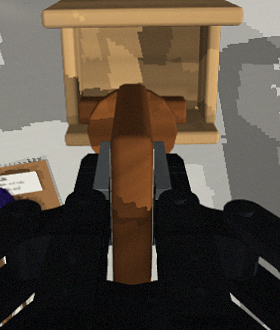

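View pics/s4.png

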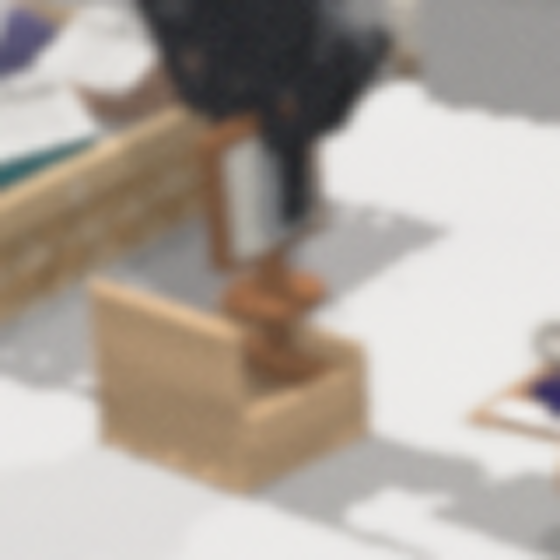

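Run:
```python
from h import *
o=bot.observe();c=bot.camera_info('wrist')
R=Ro.from_euler('xyz',o['tool_rot']).as_matrix()
G=o['position']-R[:,1]*.019
im=cv2.imread('pics/w4.png')
f=4
z=cv2.resize(im[60:180,40:220],None,fx=f,fy=f,interpolation=cv2.INTER_CUBIC)
def T(x,y,zz): # sign coords: x->-toolz, y->toolx, z->up
    return G+ (-R[:,2]*x+R[:,0]*y-R[:,1]*zz)*1e-3
for th,col in ((0,(0,255,0)),(5,(0,0,255))):
    a=np.radians(th);P=[]
    for x,y,h in [(-7,30,-76),(-7,-30,-76),(7,30,-76),(7,-30,-76),(-30,6,30),(-30,-6,30),(-22,0,-48),(-30,6,-30),(-30,-6,-30),(0,22,-48),(0,-22,-48)]:
        P.append(T(x*np.cos(a)-h*np.sin(a),y,x*np.sin(a)+h*np.cos(a)))
    for p in proj(c,P): cv2.circle(z,(int((p[0]-180-40+.5)*f),int((p[1]-150-60+.5)*f)),3,col,-1)
cv2.imwrite('pics/w4z.png',z)
```

```text
(no output)
```

View pics/w4z.png

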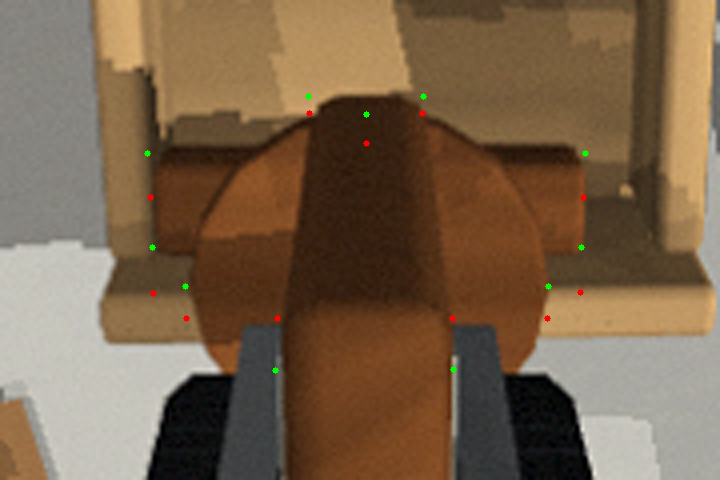

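Run:
```python
from h import *
from scipy.optimize import least_squares
o=bot.observe();c=bot.camera_info('wrist')
R=Ro.from_euler('xyz',o['tool_rot']).as_matrix()
G=o['position']-R[:,1]*.019
f=4;un=lambda p:np.array([p[0]/f-.5+220,p[1]/f-.5+210])
obs=[((-7,30,-76),(158,150)),((-7,-30,-76),(583,150)),((7,30,-76),(155,250)),((7,-30,-76),(583,249)),((0,22,-48),(192,285)),((0,-22,-48),(547,285)),((-30,6,-30),(312,97)),((-30,-6,-30),(416,97))]
def P(q):
    th,a,y0,b=q;r=[]
    for (x,y,h),_ in obs:
        X=x*np.cos(th)-h*np.sin(th)+a;Z=x*np.sin(th)+h*np.cos(th)+b
        r.append(G+(-R[:,2]*X+R[:,0]*(y*1+y0)-R[:,1]*Z)*1e-3)
    return proj(c,np.array(r))
# sign y orientation: image left is which?
print((proj(c,[G+R[:,0]*.03,G-R[:,0]*.03])).round())
M=np.array([un(p) for _,p in obs])
def res(q):
    d=P(q)-M; d[4:6,1]*=.3; return d.ravel()
for s in (1,-1):
    obs=[((x,s*y,h),p) for (x,y,h),p in obs]
    r=least_squares(res,[0,0,0,0]);print(s,np.degrees(r.x[0]),r.x[1:],r.cost);print(res(r.x).reshape(-1,2).round(1).tolist())
```

```text
[[392. 336.]
 [230. 336.]]
1 67.44319835295465 [ 1.07531693e+03 -2.26264226e+00 -3.07545535e+03] 9431.489928090075
[[55.9, 5.7], [-57.1, 5.7], [56.7, -18.3], [-57.1, -18.0], [46.5, -9.0], [-47.2, -9.0], [14.7, 13.3], [-12.6, 13.3]]
-1 0.2272525914442806 [ 1.06396018  0.15496685 -3.55241983] 5.098405606021519
[[-1.2, 1.0], [0.1, 0.9], [0.6, -0.9], [-1.0, -0.7], [-0.4, -0.1], [-0.3, -0.1], [-0.2, -0.1], [2.0, -0.1]]
```

```bash
python3 -m crank '[{"hand":1,"dx":0,"dy":0,"dz":0,"yaw":0},{"hand":1,"dx":0,"dy":0,"dz":1,"yaw":0},{"hand":1,"dx":0,"dy":-15,"dz":2,"yaw":0},{"hand":1,"dx":0,"dy":-40,"dz":2,"yaw":0},{"hand":1,"dx":0,"dy":-70,"dz":2,"yaw":0},{"hand":1,"dx":0,"dy":-100,"dz":2,"yaw":0},{"hand":1,"dx":0,"dy":-100,"dz":2,"yaw":0},{"hand":1,"dx":0,"dy":-100,"dz":2,"yaw":0}]' 60
python3 - <<'E'
from h import *
goto([.5342,-.1685,.190],82.5)
b=bot.grab_frame('side')[:,:,::-1];cv2.imwrite('pics/side5.png',b)
cv2.imwrite('pics/s5.png',cv2.resize(b[170:260,250:330],None,fx=6.5,fy=6.5,interpolation=cv2.INTER_CUBIC))
E
```

```text
clock: 5.12
position: [0.5775, 0.1068, 0.1905]
tool_rot: [-1.574, -0.001, 1.344]
force: [-0.6, -0.1, -2.0]
grip_width: 0.0114
t 5.12 pos [0.5775 0.1068 0.1905] rot [-1.574e+00 -1.000e-03  1.344e+00] q [-0.34  0.51  0.08  1.75 -0.05  0.88  1.11] F [-0.6 -0.1 -2. ] w 0.0114
head 76.98 dx dy dz [-2.78e+02  2.00e-01 -1.98e+01] yaw -0.0963
```

View pics/s5.png

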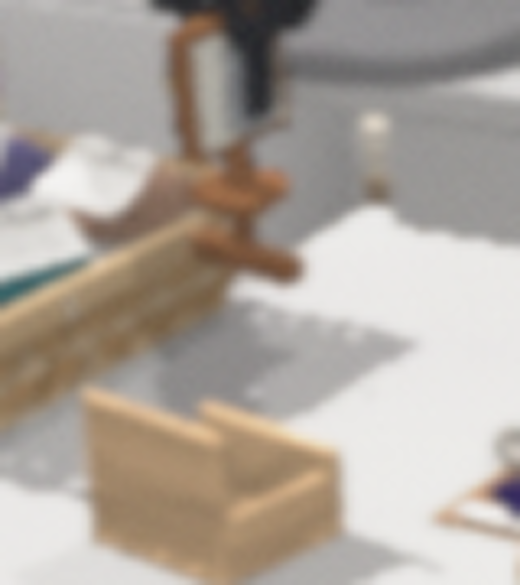

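```bash
python3 -m crank '[{"hand":1,"dx":-15,"dy":0,"dz":-1,"yaw":-0.01},{"hand":1,"dx":-45,"dy":0,"dz":-4,"yaw":-0.03},{"hand":1,"dx":-80,"dy":0,"dz":-6,"yaw":-0.05},{"hand":1,"dx":-115,"dy":0,"dz":-8,"yaw":-0.07},{"hand":1,"dx":-150,"dy":0,"dz":-11,"yaw":-0.096},{"hand":1,"dx":-185,"dy":0,"dz":-14,"yaw":-0.096},{"hand":1,"dx":-220,"dy":0,"dz":-16,"yaw":-0.096},{"hand":1,"dx":-250,"dy":0,"dz":-18,"yaw":-0.096},{"hand":1,"dx":-268,"dy":0,"dz":-20,"yaw":-0.096},{"hand":1,"dx":-275,"dy":0,"dz":-20,"yaw":-0.096},{"hand":1,"dx":-275,"dy":0,"dz":-20,"yaw":-0.096},{"hand":1,"dx":-275,"dy":0,"dz":-20,"yaw":-0.096}]'
python3 - <<'E'
from h import *
import pickle
goto([.5342,-.165,.190],82.5)
o=bot.observe();c=bot.camera_info('wrist');a=bot.grab_frame('wrist')[:,:,::-1];b=bot.grab_frame('side')[:,:,::-1]
pickle.dump((o,c),open('w6.pkl','wb'))
cv2.imwrite('pics/w6.png',a);cv2.imwrite('pics/side6.png',b)
cv2.imwrite('pics/s6.png',cv2.resize(b[180:300,320:420],None,fx=5,fy=5,interpolation=cv2.INTER_CUBIC))
E
```

```text
clock: 6.17
position: [0.5341, -0.1647, 0.1882]
tool_rot: [-1.569, -0.0, 1.44]
force: [-0.8, 0.7, -1.5]
grip_width: 0.0116
t 6.17 pos [ 0.5341 -0.1647  0.1882] rot [-1.569 -0.     1.44 ] q [ 0.13  0.47  0.09  1.82 -0.05  0.85  1.68] F [-0.8  0.7 -1.5] w 0.0116
head 82.52 dx dy dz [-0.3 -1.8 -0.1] yaw 0.0004
```

View pics/w6.png

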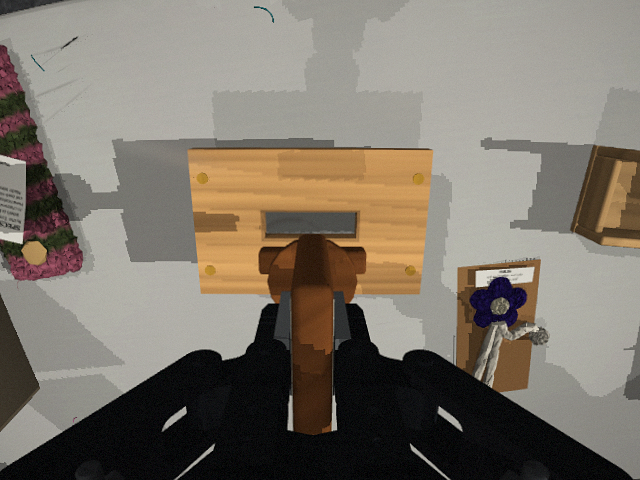

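View pics/s6.png

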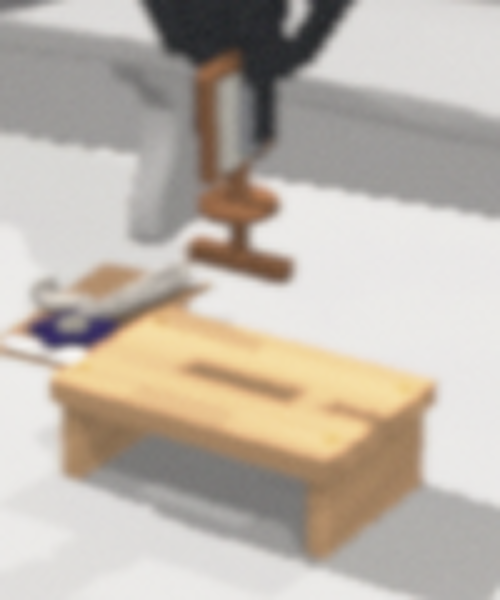

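Run:
```python
import cv2
im=cv2.imread('pics/w6.png')
cv2.imwrite('pics/w6z.png',cv2.resize(im[195:315,240:380],None,fx=5,fy=5,interpolation=cv2.INTER_CUBIC))
```

```text
(no output)
```

View pics/w6z.png

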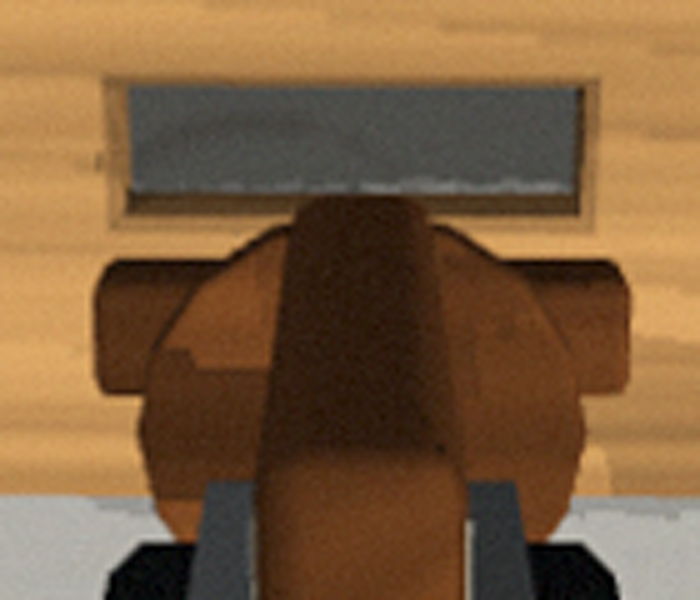

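```bash
cat > fit.py <<'E'
from h import *
from scipy.optimize import least_squares
def fit(o,c,obs,un,prior=None):
    R=Ro.from_euler('xyz',o['tool_rot']).as_matrix();G=o['position']-R[:,1]*.019
    pts=np.array([p for p,_,_ in obs],float);M=np.array([un(u) for _,u,_ in obs]);W=np.array([w for *_,w in obs],float)
    def W3(q,P):
        th,a,y0,b=q
        X=P[:,0]*np.cos(th)-P[:,2]*np.sin(th)+a;Z=P[:,0]*np.sin(th)+P[:,2]*np.cos(th)+b;Y=-P[:,1]*-1+y0
        return G+(-np.outer(X,R[:,2])+np.outer(Y,R[:,0])-np.outer(Z,R[:,1]))*1e-3
    res=lambda q:((proj(c,W3(q,pts))-M)*W).ravel()
    r=least_squares(res,[0,0,0,0])
    print('theta',np.degrees(r.x[0]).round(2),'a,y0,b',r.x[1:].round(2));print(res(r.x).reshape(-1,2).round(1).tolist())
    foot=W3(r.x,np.array([[0,0,-88.]]))[0];print('foot bottom',foot.round(4),'in tool rel grip',(R.T@(foot-G)*1000).round(1))
    return r.x,foot,R
E
python3 - <<'E'
from fit import *
import pickle
o,c=pickle.load(open('w6.pkl','rb'));un=lambda p:np.array([p[0]/5-.5*.8+240,p[1]/5-.4+195])
obs=[((0,-30,-78),(97,325),(1,0)),((0,30,-78),(630,325),(1,0)),((-7,0,-86),(363,261),(0,1)),((7,0,-76),(363,392),(0,1)),
((0,-22,-51),(140,420),(1,0)),((0,22,-51),(585,420),(1,0)),((-30,-6,-30),(293,197),(.5,1)),((-30,6,-30),(433,197),(.5,1)),((-30,0,30),(362,460),(0,.5))]
q,foot,R=fit(o,c,obs,un)
S=np.array([onz(c,un(p),.06) for p in [(103,77),(600,77),(595,232),(108,230)]]);print(S.round(4).tolist(),np.linalg.norm(np.diff(S,axis=0),axis=1))
ct=S.mean(0);print('slot',ct.round(4));e=S[1]-S[0]+S[2]-S[3];print('ang',np.degrees(np.arctan2(e[1],e[0])))
B=np.array([onz(c,p,.06) for p in [(189,149),(433,149.5),(420,294),(201,294.5)]]);print('riser',B.mean(0).round(4),np.linalg.norm(np.diff(B,axis=0),axis=1).round(4))
e=B[1]-B[0]+B[2]-B[3];print('ang',np.degrees(np.arctan2(e[1],e[0])))
print('delta tool mm (slot-foot)',(R.T@(ct-foot)*1000).round(1))
E
```

```text
theta 2.74 a,y0,b [-0.17  0.48 -3.32]
[[0.5, 0.0], [-0.7, 0.0], [-0.0, -0.6], [-0.0, 1.9], [0.8, 0.0], [-0.6, 0.0], [0.0, -0.9], [0.0, -0.9], [0.0, 1.1]]
foot bottom [ 0.5381 -0.1647  0.116 ] in tool rel grip [ 0.5 91.2 -4. ]
[[0.5192, -0.1999, 0.06], [0.5286, -0.1289, 0.06], [0.552, -0.1319, 0.06], [0.5422, -0.2031, 0.06]] [0.07158044 0.02359402 0.07194142]
slot [ 0.5355 -0.1659  0.06  ]
ang 82.32928509614649
riser [ 0.5359 -0.1654  0.06  ] [0.1686 0.1104 0.1704]
ang 82.47056033745042
delta tool mm (slot-foot) [-1.6 56.   2.3]
```

Run:
```python
from fit import *
import pickle
o,c=pickle.load(open('w6.pkl','rb'));s=bot.camera_info('side')
R=Ro.from_euler('xyz',o['tool_rot']).as_matrix();G=o['position']-R[:,1]*.019
im=cv2.imread('pics/side6.png')
g=cv2.cvtColor(im,cv2.COLOR_BGR2HSV)[:,:,1]
outs=[]
for th in (0,3):
    a=np.radians(th)
    z=cv2.resize(im[190:245,345:385],None,fx=9,fy=9,interpolation=cv2.INTER_CUBIC)
    def T(x,y,h): 
        X=x*np.cos(a)-h*np.sin(a)-.2*(1-th/3)*0;Z=x*np.sin(a)+h*np.cos(a)-3.3
        return G+(-R[:,2]*X+R[:,0]*y-R[:,1]*Z)*1e-3
    L=[[(-30,-6,30),(-30,-6,-30)],[(-30,6,30),(-30,6,-30)],[(30,-6,30),(30,-6,-30)],[(-30,-6,30),(30,-6,30)],[(-7,30,-76),(-7,-30,-76)],[(-7,30,-88),(-7,-30,-88)],[(7,-30,-76),(7,-30,-88)],[(-30,-6,-30),(30,-6,-30)],[(0,-22,-51),(0,22,-51)],[(-22,0,-51),(22,0,-51)]]
    for A,B in L:
        p=proj(s,[T(*A),T(*B)]); p=((p-[345,190]+.5)*9).astype(int)
        cv2.line(z,tuple(p[0].tolist()),tuple(p[1].tolist()),(0,255,0),1)
    outs.append(z)
cv2.imwrite('pics/s6c.png',np.hstack(outs))
```

```text
(no output)
```

View pics/s6c.png

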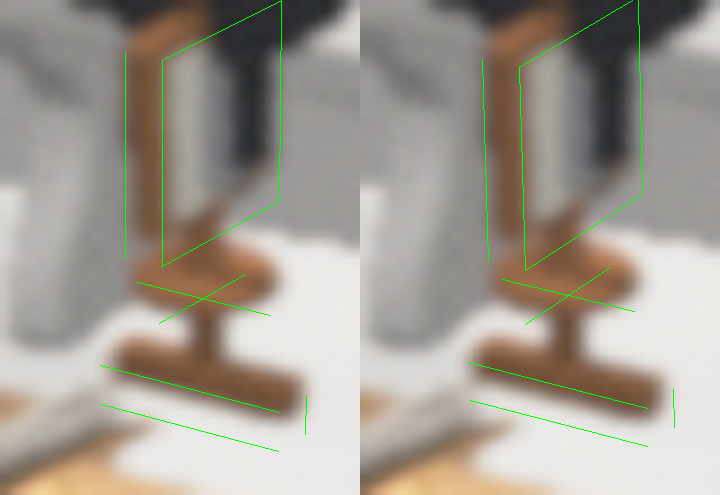

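```bash
python3 -m crank '[{"hand":1,"dx":-1.6,"dy":12,"dz":2.3,"yaw":0},{"hand":1,"dx":-1.6,"dy":30,"dz":2.3,"yaw":0},{"hand":1,"dx":-1.6,"dy":45,"dz":2.3,"yaw":0},{"hand":1,"dx":-1.6,"dy":45,"dz":2.3,"yaw":0},{"hand":1,"dx":-1.6,"dy":45,"dz":2.3,"yaw":0}]'
python3 - <<'E'
from h import *
import pickle
goto([.5342,-.165,.190],82.5)
o=bot.observe();c=bot.camera_info('wrist');a=bot.grab_frame('wrist')[:,:,::-1];b=bot.grab_frame('side')[:,:,::-1]
pickle.dump((o,c),open('w7.pkl','wb'))
cv2.imwrite('pics/w7.png',a);cv2.imwrite('pics/side7.png',b)
cv2.imwrite('pics/w7z.png',cv2.resize(a[195:315,240:380],None,fx=5,fy=5,interpolation=cv2.INTER_CUBIC))
cv2.imwrite('pics/s7.png',cv2.resize(b[190:300,330:410],None,fx=5,fy=5,interpolation=cv2.INTER_CUBIC))
E
```

```text
clock: 6.68
position: [0.5318, -0.1657, 0.1438]
tool_rot: [-1.569, -0.0, 1.441]
force: [0.4, 0.5, -0.5]
grip_width: 0.0111
t 6.68 pos [ 0.5318 -0.1657  0.1438] rot [-1.569 -0.     1.441] q [ 0.14  0.53  0.08  1.86 -0.06  0.75  1.69] F [ 0.4  0.5 -0.5] w 0.0111
head 82.59 dx dy dz [  1.  -46.2  -2.2] yaw 0.0016
```

View pics/w7z.png

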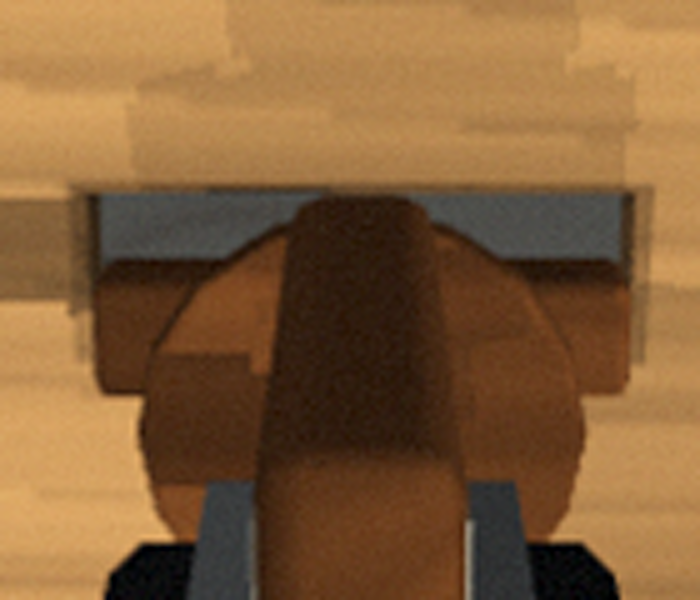

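View pics/s7.png

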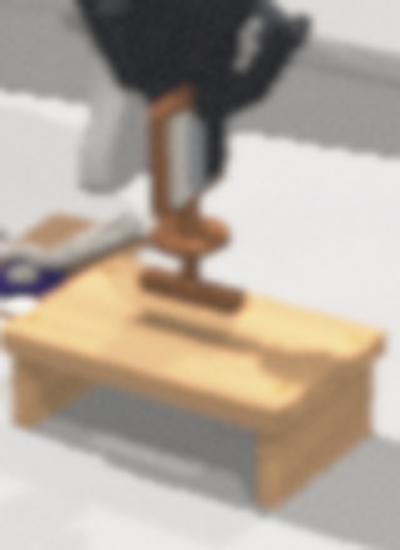

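Run:
```python
from fit import *
import pickle
o,c=pickle.load(open('w7.pkl','rb'));un=lambda p:np.array([p[0]/5-.4+240,p[1]/5-.4+195])
R=Ro.from_euler('xyz',o['tool_rot']).as_matrix();G=o['position']-R[:,1]*.019
e=[R.T@(onz(c,un(p),.06)-G)*1000 for p in [(68,187),(655,187)]];print('slot -x outer edge in tool rel grip',np.round(e,1), 'slot centre dz',np.mean([x[2] for x in e])-12)
for b in (-88,-84): # bar -x bottom edge at heights
    h=G[2]+(b+0)/1000
    for bb in (-3.3,2): 
        p=R.T@(onz(c,un((363,261)),h+bb/1000)-G)*1000; q=R.T@(onz(c,un((363,392)),h+bb/1000+.010)-G)*1000
        print(b,bb,'bar -x',p.round(1),'+x',q.round(1),'mid',(p[2]+q[2])/2)
```

```text
slot -x outer edge in tool rel grip [[-35.7 102.8   7.5]
 [ 36.3 102.8   7.4]] slot centre dz -4.512018570740954
-88 -3.3 bar -x [ 0.5 91.3  2. ] +x [  0.5  81.3 -10.4] mid -4.177525000917403
-88 2 bar -x [ 0.5 86.   3.9] +x [ 0.5 76.  -8. ] mid -2.0594065113683397
-84 -3.3 bar -x [ 0.5 87.3  3.5] +x [ 0.5 77.3 -8.6] mid -2.578945008804901
-84 2 bar -x [ 0.5 82.   5.4] +x [ 0.5 72.  -6.3] mid -0.46082651925589335
```

```bash
python3 -m crank '[{"hand":1,"dx":0,"dy":5,"dz":-0.8,"yaw":0},{"hand":1,"dx":0,"dy":10,"dz":-0.8,"yaw":0},{"hand":1,"dx":0,"dy":14,"dz":-0.8,"yaw":0},{"hand":1,"dx":0,"dy":17,"dz":-0.8,"yaw":0},{"hand":1,"dx":0,"dy":20,"dz":-0.8,"yaw":0},{"hand":1,"dx":0,"dy":22,"dz":-0.8,"yaw":0},{"hand":1,"dx":0,"dy":22,"dz":-0.8,"yaw":0}]'
python3 - <<'E'
from h import *
import pickle
goto([.5342,-.165,.190],82.5)
o=bot.observe();c=bot.camera_info('wrist');a=bot.grab_frame('wrist')[:,:,::-1];b=bot.grab_frame('side')[:,:,::-1]
pickle.dump((o,c),open('w8.pkl','wb'))
z=cv2.resize(a[195:315,240:380],None,fx=4,fy=4,interpolation=cv2.INTER_CUBIC)
y=cv2.resize(b[190:300,340:400],None,fx=480/110,fy=480/110,interpolation=cv2.INTER_CUBIC)
cv2.imwrite('pics/c8.png',np.hstack([z,y[:480]]) )
E
```

```text
clock: 7.37
position: [0.5324, -0.1669, 0.1216]
tool_rot: [-1.57, -0.0, 1.44]
force: [-0.1, 0.7, -2.3]
grip_width: 0.0116
t 7.37 pos [ 0.5324 -0.1669  0.1216] rot [-1.57 -0.    1.44] q [ 0.14  0.56  0.08  1.88 -0.06  0.71  1.7 ] F [-0.1  0.7 -2.3] w 0.0116
head 82.5 dx dy dz [  2.2 -68.4  -1.5] yaw -0.0
```

View pics/c8.png

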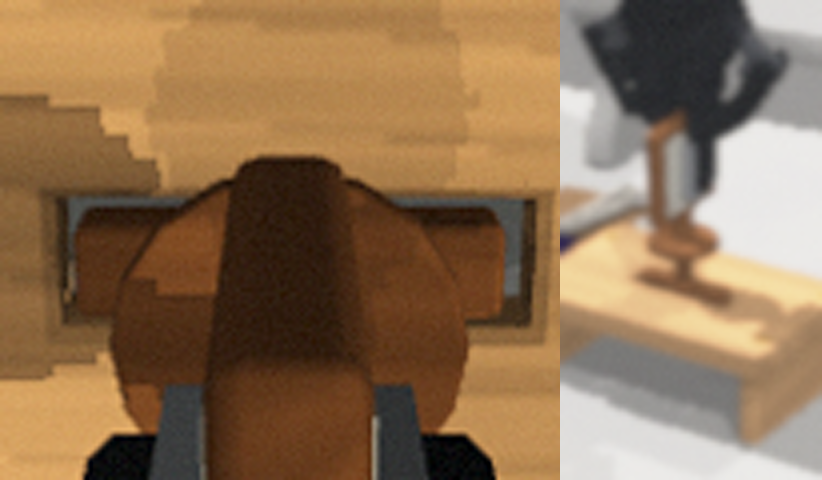

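```bash
python3 -m crank '[{"hand":1,"dx":1.5,"dy":0,"dz":0,"yaw":0},{"hand":1,"dx":1.5,"dy":4,"dz":0,"yaw":0},{"hand":1,"dx":1.5,"dy":8,"dz":0,"yaw":0},{"hand":1,"dx":1.5,"dy":12,"dz":0,"yaw":0},{"hand":1,"dx":1.5,"dy":16,"dz":0,"yaw":0},{"hand":1,"dx":1.5,"dy":18,"dz":0,"yaw":0},{"hand":1,"dx":1.5,"dy":18,"dz":0,"yaw":0}]'
python3 - <<'E'
from h import *
import pickle
o=bot.observe();c=bot.camera_info('wrist');a=bot.grab_frame('wrist')[:,:,::-1];b=bot.grab_frame('side')[:,:,::-1]
z=cv2.resize(a[195:315,240:380],None,fx=4,fy=4,interpolation=cv2.INTER_CUBIC)
y=cv2.resize(b[190:300,340:400],None,fx=480/110,fy=480/110,interpolation=cv2.INTER_CUBIC)
cv2.imwrite('pics/c9.png',np.hstack([z,y[:480]]) )
E
```

```text
clock: 8.05
position: [0.5325, -0.1654, 0.1034]
tool_rot: [-1.57, -0.0, 1.44]
force: [-0.6, -0.9, -1.1]
grip_width: 0.0112
```

View pics/c9.png

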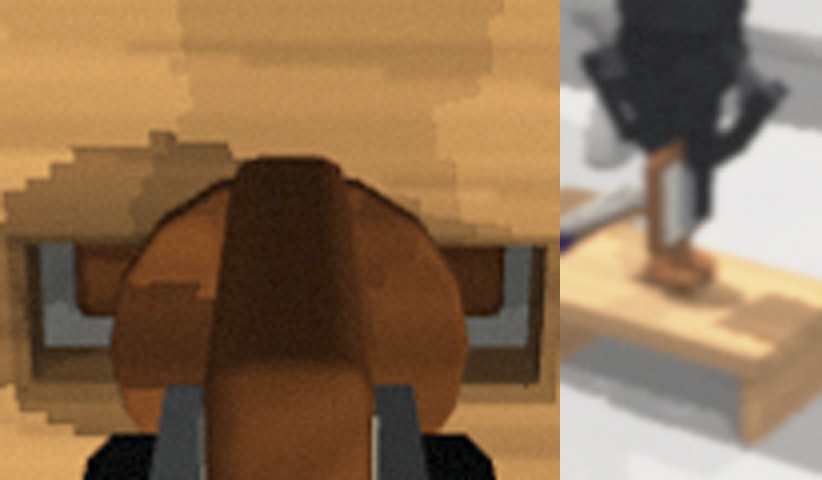

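```bash
python3 -m crank '[{"hand":1,"dx":0,"dy":1.5,"dz":0,"yaw":0},{"hand":1,"dx":0,"dy":3,"dz":0,"yaw":0},{"hand":1,"dx":0,"dy":4,"dz":0,"yaw":0},{"hand":1,"dx":0,"dy":4,"dz":0,"yaw":0}]'
python3 -m crank '[{"hand":1,"dx":0,"dy":1,"dz":0,"yaw":0},{"hand":1,"dx":0,"dy":2,"dz":0,"yaw":0},{"hand":1,"dx":0,"dy":2,"dz":0,"yaw":0}]'
```

```text
clock: 8.48
position: [0.5328, -0.1654, 0.0999]
tool_rot: [-1.571, -0.0, 1.44]
force: [-0.3, 0.0, -1.7]
grip_width: 0.0113
clock: 8.73
position: [0.5327, -0.1655, 0.0979]
tool_rot: [-1.571, 0.0, 1.44]
force: [-0.1, 0.4, -1.8]
grip_width: 0.0112
```

```bash
python3 -m crank '[{"hand":1,"dx":0,"dy":1,"dz":0,"yaw":0},{"hand":1,"dx":0,"dy":2,"dz":0,"yaw":0},{"hand":1,"dx":0,"dy":2,"dz":0,"yaw":0}]'
python3 -m crank '[{"hand":1,"dx":0,"dy":1,"dz":0,"yaw":0},{"hand":1,"dx":0,"dy":1,"dz":0,"yaw":0}]'
python3 - <<'E'
from h import *
b=bot.grab_frame('side')[:,:,::-1];a=bot.grab_frame('wrist')[:,:,::-1]
z=cv2.resize(a[195:315,240:380],None,fx=4,fy=4,interpolation=cv2.INTER_CUBIC)
y=cv2.resize(b[220:280,350:390],None,fx=8,fy=8,interpolation=cv2.INTER_CUBIC)
cv2.imwrite('pics/c10.png',np.hstack([z[:,:450],y[:480]]) )
E
```

```text
clock: 8.98
position: [0.5327, -0.1655, 0.0959]
tool_rot: [-1.571, 0.0, 1.44]
force: [-0.0, -0.2, -1.4]
grip_width: 0.0111
clock: 9.15
position: [0.533, -0.1655, 0.0954]
tool_rot: [-1.571, 0.0, 1.44]
force: [-1.2, 0.5, 6.2]
grip_width: 0.0111
```

View pics/c10.png

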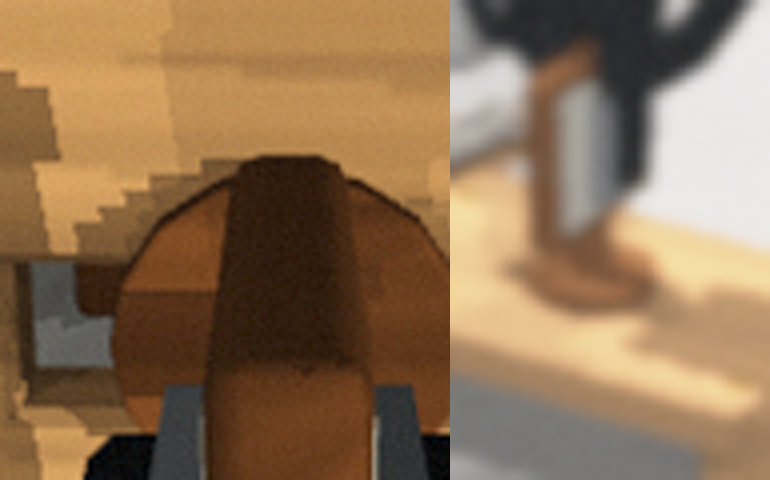

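Contact is at 8 N with the collar touching the board. The sign still leans about 3°, so I'll open the fingers slightly to let it settle level on its collar, then regrip.

```bash
python3 -m crank '[{"hand":0.7,"dx":0,"dy":-0.5,"dz":0,"yaw":0},{"hand":0.7,"dx":0,"dy":-0.5,"dz":0,"yaw":0},{"hand":0.7,"dx":0,"dy":-0.5,"dz":0,"yaw":0},{"hand":0.7,"dx":0,"dy":-0.5,"dz":0,"yaw":0},{"hand":0.7,"dx":0,"dy":-0.5,"dz":0,"yaw":0}]'
python3 - <<'E'
from h import *
import pickle
goto([.5356,-.1657,.0955],82.4)
o=bot.observe();c=bot.camera_info('wrist')
b=bot.grab_frame('side')[:,:,::-1];a=bot.grab_frame('wrist')[:,:,::-1]
pickle.dump((o,c),open('w11.pkl','wb'))
z=cv2.resize(a[195:315,240:380],None,fx=4,fy=4,interpolation=cv2.INTER_CUBIC)
y=cv2.resize(b[220:280,355:385],None,fx=8,fy=8,interpolation=cv2.INTER_CUBIC)
cv2.imwrite('pics/c11.png',np.hstack([z,y[:480]]) );cv2.imwrite('pics/side11.png',b)
E
```

```text
clock: 9.67
position: [0.5328, -0.1655, 0.0956]
tool_rot: [-1.571, -0.0, 1.44]
force: [-1.1, 0.1, -0.1]
grip_width: 0.0256
t 9.67 pos [ 0.5328 -0.1655  0.0956] rot [-1.571 -0.     1.44 ] q [ 0.14  0.6   0.07  1.89 -0.07  0.65  1.7 ] F [-1.1  0.1 -0.1] w 0.0256
head 82.5 dx dy dz [ 0.1  0.1 -2.8] yaw 0.0018
```

View pics/c11.png

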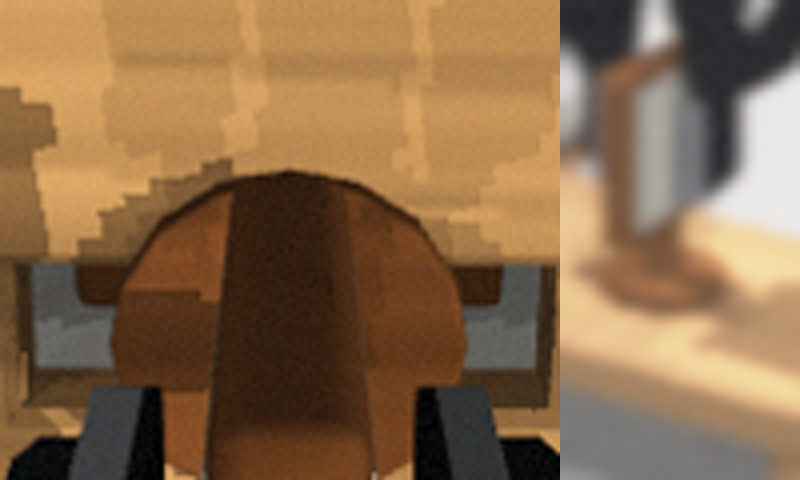

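Run:
```python
from fit import *
import pickle
o,c=pickle.load(open('w11.pkl','rb'));un=lambda p:np.array([p[0]/4-.375+240,p[1]/4-.375+195])
R=Ro.from_euler('xyz',o['tool_rot']).as_matrix();G=o['position']-R[:,1]*.019
f=lambda p,z:(R.T@(onz(c,un(p),z)-G)*1000).round(1)
print('collar rim -x (bottom/top)',f((290,171),.060),f((290,171),.066))
print('collar sides',f((112,340),.064),f((465,340),.064))
print('slot -x chamfer',f((80,262),.06),'slot +x outer',f((20,408),.06),f((545,408),.06))
print('bar -x? edge +x top',f((95,304),.038))
print('panel -x bottom',f((290,200),.084))
print('panel -x top',f((290,425),.144))
```

```text
collar rim -x (bottom/top) [ 0.4 54.6 20.1] [ 0.4 48.6 22.1]
collar sides [-21.4  50.6  -0.4] [21.9 50.6 -0.5]
slot -x chamfer [-25.5  54.6   8.3] slot +x outer [-34.1  54.6 -11.8] [ 33.   54.6 -11.8]
bar -x? edge +x top [-26.9  76.6  -6.8]
panel -x bottom [ 0.4 30.6 24.9]
panel -x top [  0.4 -29.4  30. ]
```

```bash
python3 -m crank '[{"hand":1,"dx":0,"dy":0,"dz":0,"yaw":0},{"hand":1,"dx":0,"dy":0,"dz":0,"yaw":0},{"hand":1,"dx":0,"dy":0,"dz":0,"yaw":0},{"hand":1,"dx":0,"dy":0,"dz":0,"yaw":0},{"hand":1,"dx":0,"dy":-2,"dz":0,"yaw":0},{"hand":1,"dx":0,"dy":-3,"dz":0,"yaw":0},{"hand":1,"dx":0,"dy":-3,"dz":-2,"yaw":0},{"hand":1,"dx":0,"dy":-3,"dz":-2,"yaw":0}]' 60
python3 -m crank '[{"hand":1,"dx":0,"dy":0,"dz":0,"yaw":0.05},{"hand":1,"dx":0,"dy":0,"dz":0,"yaw":0.15},{"hand":1,"dx":0,"dy":0,"dz":0,"yaw":0.25},{"hand":1,"dx":0,"dy":0,"dz":0,"yaw":0.35},{"hand":1,"dx":0,"dy":0,"dz":0,"yaw":0.45},{"hand":1,"dx":0,"dy":0,"dz":0,"yaw":0.5},{"hand":1,"dx":0,"dy":0,"dz":0,"yaw":0.5}]'
python3 - <<'E'
from h import *
b=bot.grab_frame('side')[:,:,::-1];a=bot.grab_frame('wrist')[:,:,::-1]
z=cv2.resize(a[195:315,240:380],None,fx=4,fy=4,interpolation=cv2.INTER_CUBIC)
y=cv2.resize(b[220:280,355:385],None,fx=8,fy=8,interpolation=cv2.INTER_CUBIC)
cv2.imwrite('pics/c12.png',np.hstack([z,y[:480]]) )
E
```

```text
clock: 10.43
position: [0.5352, -0.1658, 0.0986]
tool_rot: [-1.571, 0.0, 1.44]
force: [0.7, -0.2, -2.1]
grip_width: 0.0112
clock: 11.02
position: [0.5349, -0.1655, 0.0985]
tool_rot: [-1.571, 0.0, 0.938]
force: [0.7, 0.1, -2.3]
grip_width: 0.0114
```

View pics/c12.png

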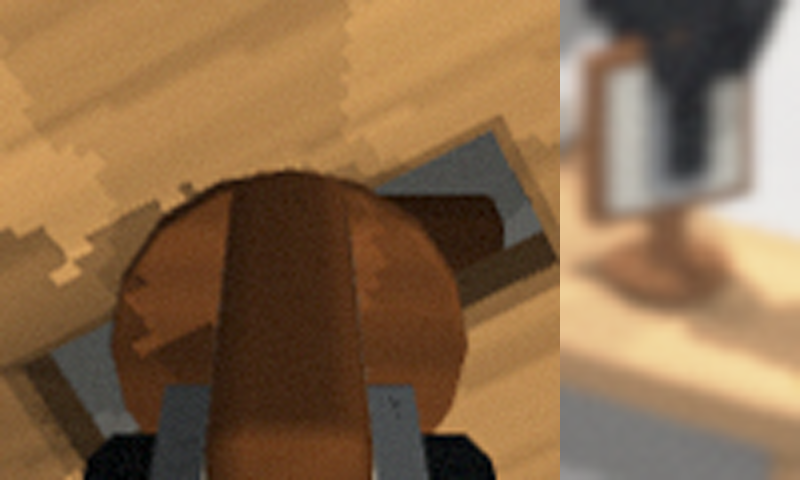

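```bash
python3 -m crank '[{"hand":1,"dx":0,"dy":0,"dz":0,"yaw":0.05},{"hand":1,"dx":0,"dy":0,"dz":0,"yaw":0.15},{"hand":1,"dx":0,"dy":0,"dz":0,"yaw":0.27},{"hand":1,"dx":0,"dy":0,"dz":0,"yaw":0.39},{"hand":1,"dx":0,"dy":0,"dz":0,"yaw":0.51},{"hand":1,"dx":0,"dy":0,"dz":0,"yaw":0.63},{"hand":1,"dx":0,"dy":0,"dz":0,"yaw":0.75},{"hand":1,"dx":0,"dy":0,"dz":0,"yaw":0.87},{"hand":1,"dx":0,"dy":0,"dz":0,"yaw":0.98},{"hand":1,"dx":0,"dy":0,"dz":0,"yaw":1.07},{"hand":1,"dx":0,"dy":0,"dz":0,"yaw":1.07},{"hand":1,"dx":0,"dy":0,"dz":0,"yaw":1.07}]'
python3 - <<'E'
from h import *
goto([.5356,-.1657,.0955],-7.6)
b=bot.grab_frame('side')[:,:,::-1];a=bot.grab_frame('wrist')[:,:,::-1]
z=cv2.resize(a[195:315,240:380],None,fx=4,fy=4,interpolation=cv2.INTER_CUBIC)
y=cv2.resize(b[220:280,355:385],None,fx=8,fy=8,interpolation=cv2.INTER_CUBIC)
cv2.imwrite('pics/c13.png',np.hstack([z,y[:480]]) )
E
```

```text
clock: 12.12
position: [0.5348, -0.1656, 0.0985]
tool_rot: [-1.571, 0.0, -0.125]
force: [-0.4, -0.3, -1.2]
grip_width: 0.0111
t 12.12 pos [ 0.5348 -0.1656  0.0985] rot [-1.571  0.    -0.125] q [-0.15  0.66  0.5   1.9  -0.48  0.7   0.51] F [-0.4 -0.3 -1.2] w 0.0111
head -7.19 dx dy dz [0.8 3.  0. ] yaw 0.0071
```

View pics/c13.png

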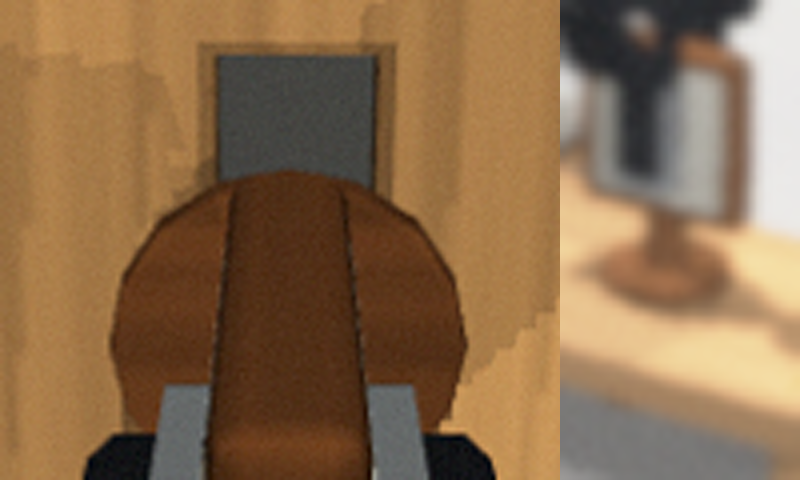

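```bash
python3 -m crank '[{"hand":1,"dx":0.8,"dy":1,"dz":0,"yaw":0},{"hand":1,"dx":0.8,"dy":2,"dz":0,"yaw":0},{"hand":1,"dx":0.8,"dy":3,"dz":0,"yaw":0},{"hand":1,"dx":0.8,"dy":3,"dz":0,"yaw":0}]'
python3 -m crank '[{"hand":0.6,"dx":0,"dy":0,"dz":0,"yaw":0},{"hand":0.4,"dx":0,"dy":0,"dz":0,"yaw":0},{"hand":0.3,"dx":0,"dy":0,"dz":0,"yaw":0},{"hand":0.3,"dx":0,"dy":0,"dz":0,"yaw":0},{"hand":0.3,"dx":0,"dy":0,"dz":0,"yaw":0},{"hand":0.3,"dx":0,"dy":0,"dz":0,"yaw":0},{"hand":0.3,"dx":0,"dy":0,"dz":0,"yaw":0}]'
```

```text
clock: 12.55
position: [0.5356, -0.166, 0.0957]
tool_rot: [-1.571, -0.0, -0.13]
force: [-0.5, -0.6, 3.2]
grip_width: 0.0115
clock: 13.13
position: [0.5356, -0.1658, 0.0956]
tool_rot: [-1.571, 0.0, -0.13]
force: [0.5, 0.2, -0.5]
grip_width: 0.0597
```

```bash
python3 -m crank '[{"hand":0.3,"dx":0,"dy":-10,"dz":0,"yaw":0},{"hand":0.3,"dx":0,"dy":-35,"dz":0,"yaw":0},{"hand":0.3,"dx":0,"dy":-70,"dz":0,"yaw":0},{"hand":0.3,"dx":0,"dy":-105,"dz":0,"yaw":0},{"hand":0.3,"dx":0,"dy":-140,"dz":0,"yaw":0},{"hand":0.3,"dx":0,"dy":-160,"dz":20,"yaw":0},{"hand":0.3,"dx":0,"dy":-160,"dz":60,"yaw":0},{"hand":0.3,"dx":0,"dy":-160,"dz":90,"yaw":0},{"hand":0.3,"dx":0,"dy":-160,"dz":100,"yaw":0},{"hand":0.3,"dx":0,"dy":-160,"dz":100,"yaw":0},{"hand":0.3,"dx":0,"dy":-160,"dz":100,"yaw":0}]'
python3 - <<'E'
from h import *
a=bot.grab_frame('wrist')[:,:,::-1];b=bot.grab_frame('side')[:,:,::-1];t=bot.grab_frame('top')[:,:,::-1]
cv2.imwrite('pics/w14.png',a);cv2.imwrite('pics/t14.png',t)
cv2.imwrite('pics/s14.png',cv2.resize(b[200:300,320:420],None,fx=6,fy=6,interpolation=cv2.INTER_CUBIC))
E
```

```text
clock: 14.05
position: [0.5485, -0.0668, 0.2561]
tool_rot: [-1.571, -0.0, -0.129]
force: [0.7, -0.6, 0.7]
grip_width: 0.0594
```

View pics/w14.png

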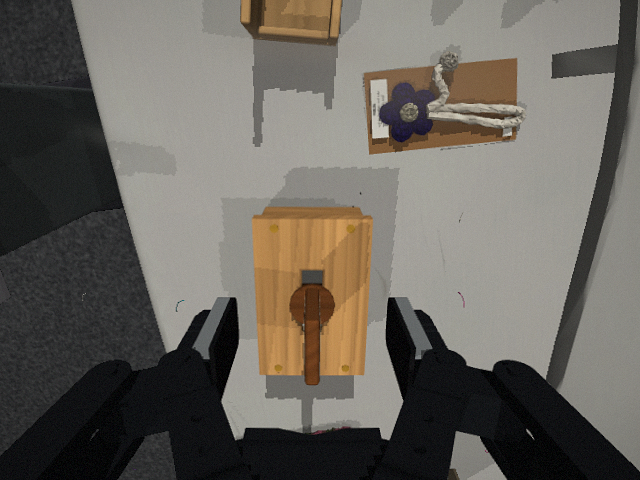

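View pics/s14.png

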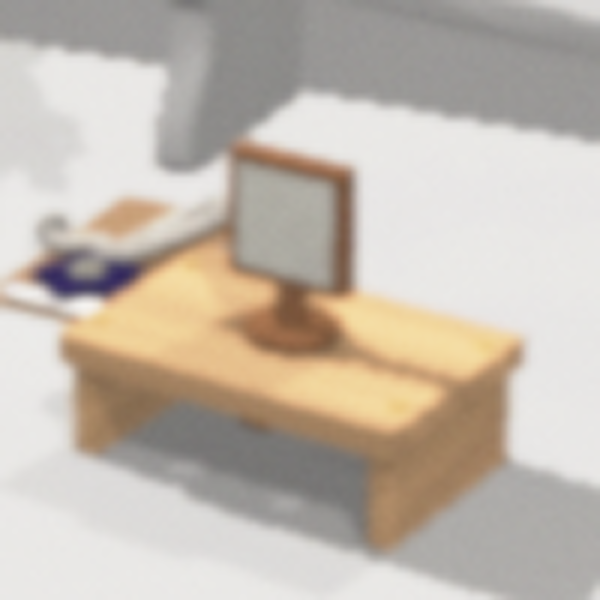

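View pics/t14.png

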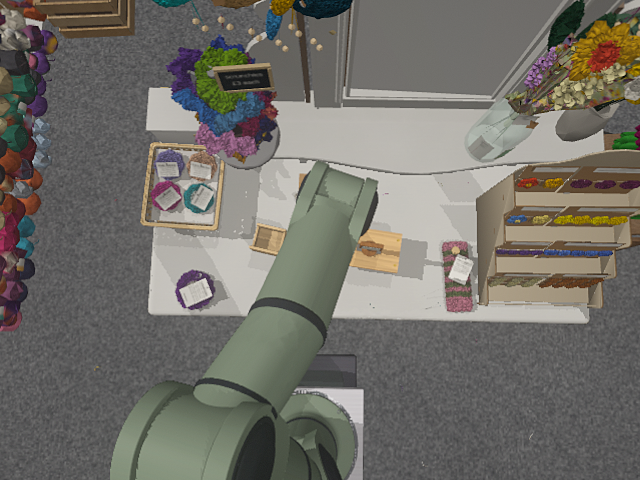

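The side view shows the sign upright with its collar flat on the board at about (290,330), and the end of the foot's bar just visible under the board at (255,423). In the wrist view the panel runs across the slot's end at (312,335), in line with the riser's edges. The coasters, sleeve and hair tie look unmoved, and the arm is clear.

```bash
python3 -c "
from workcell import bot
print(bot.job_done(), bot.observe()['clock'])"
```

```text
the job is handed in; nothing more can be done
the job is handed in; nothing more can be done
```

The sign is standing upright in the riser. Its foot is under the board, turned a quarter turn across the slot, and its round collar rests on the board. I handed the job in at about 14 s, well under the 48 s limit.

**How it went:**
- I gripped the leaning panel and pivoted it upright by pushing its foot against the caddy's +x wall.
- I lifted it out and passed the foot down through the slot until the collar touched the board, at about 8 N.
- About 3° of lean remained, so I opened the fingers briefly to let the sign settle level on its collar, then regripped it.
- I raised it 3 mm, turned it a quarter turn, set it down (about 5 N), released it and backed the arm away.

**Last checks:**
- **Sign:** the side view shows it upright with the collar flat on the board and the end of the bar visible under it. The wrist view shows the panel turned to line up with the slot and the riser's edges.
- **Goods:** the glasses sleeve, coasters and hair tie look unmoved.
- **Forces:** the highest reading I saw was about 8 N, and readings were near zero once the arm was clear.

**Disagreements:**
- **Cameras:** positions differed by 3–6 mm between views. I relied on the wrist view, plus the contact force for height.
- **Quarter turn:** at the last reading it was about 89.9° from the insertion heading by the arm's own measurement.
- **Position in the slot:** the sign may stand about 1 mm off the slot's centre.

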